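# Close the bench dryer's heater and load its rail

## Task

Get the bench dryer ready: slide the heater box's hatch fully shut and lock it with its two quarter-turn studs (line each wing up with its slot, push it down, turn it a quarter turn clockwise). Only then hang all the trays on the drying rail, hooking them on at its open end and sliding each one along under the keeper bar until it is centred on a black mark, one tray to a mark. Leave the mortar, wash bottle and paper roll where they stand.

Things in the scene. Friction and masses are not known exactly. Their poses are not given: they have to be found in the camera images.
- heater: White heater box of the dryer, 220 x 320 x 92 mm (x, y, z), fixed. Origin: centre of its underside; x is its depth (front faces -x), y the way its hatch slides. Its top has an opening with heating coils and, on either side of it, a slot 34 x 11 mm (long way along x) for one stud.
- hatch (a joint): Sliding aluminium hatch on top of the heater box, 196 x 120 x 6 mm, its upper face 98 mm above the bench. Value in m: 0 = fully shut (against a stop, toward the box's +y), 0.10 = fully open (toward the box's -y). About 2 N of friction; stays where it is left.
- hatch_handle (a point): Middle of the upright black fin handle in the middle of the hatch: fin 40 mm along the box's x, 12 mm thick along y, 42 mm tall standing on the hatch; this point is 24 mm above the hatch's upper face. Moves with the hatch; axes as the heater box.
- slot0 (a point): Centre of the slot in the heater box's top for stud 0, nearer the front (-x), 84 mm above the bench. The stud stands over it only when the hatch is fully shut.
- wing0 (a point): Grip point of stud 0 (nearer the front (-x), 75 mm from the handle): dark wing 44 mm long (its x), 10 thick (its y), 34 tall; this point is on the turning axis, 11 mm below the top edge, 23 mm above a 24 mm collar and 44 mm above the hatch when up. Under the hatch a cross-pin (30 x 7 mm) parallel to the wing passes the slot only when the wing lies along the box's x, within about 0.1 rad.
- turn0 (a joint): Turn of stud 0 in rad, growing clockwise seen from above: 0 = wing along the box's x, in line with the slot (stop at -0.2); 1.57 = quarter turn, wing along the box's y (stop at 1.62). Stays where it is left (light friction).
- push0 (a joint): How far stud 0 is pressed down, m: 0 = sprung up, 0.015 = right down. The spring (2 N at the top, 6.5 N at the bottom) throws it up again unless it has been turned while down: then the pin hooks under the slot's lips and it rests at about 0.012. With the pin across the slot it stops after about 1 mm.
- slot1 (a point): Centre of the slot in the heater box's top for stud 1, nearer the back (+x), 84 mm above the bench. The stud stands over it only when the hatch is fully shut.
- wing1 (a point): Grip point of stud 1 (nearer the back (+x), 75 mm from the handle): dark wing 44 mm long (its x), 10 thick (its y), 34 tall; this point is on the turning axis, 11 mm below the top edge, 23 mm above a 24 mm collar and 44 mm above the hatch when up. Under the hatch a cross-pin (30 x 7 mm) parallel to the wing passes the slot only when the wing lies along the box's x, within about 0.1 rad.
- turn1 (a joint): Turn of stud 1 in rad, growing clockwise seen from above: 0 = wing along the box's x, in line with the slot (stop at -0.2); 1.57 = quarter turn, wing along the box's y (stop at 1.62). Stays where it is left (light friction).
- push1 (a joint): How far stud 1 is pressed down, m: 0 = sprung up, 0.015 = right down. The spring (2 N at the top, 6.5 N at the bottom) throws it up again unless it has been turned while down: then the pin hooks under the slot's lips and it rests at about 0.012. With the pin across the slot it stops after about 1 mm.
- rack: Steel drying rail, fixed. Origin: on the bench, 30 mm in front (-x) of the rail. Rail: flat bar 30 wide x 12 tall along the rack's y, y = -175 to 175 mm (posts there), top 110 mm above the bench. From y = -75 mm to the +y post a keeper bar (10 wide, 6 tall) runs over it, 16 mm above the rail's top: hooks slide in between but cannot be put on there. y = -165 to -80 mm is open from above, for loading.
- mark0 (a point): Black mark 0 on rail and keeper bar, on the rail's top line at rack y = 135 mm. Axes as the rack.
- mark1 (a point): Black mark 1 on rail and keeper bar, on the rail's top line at rack y = 79 mm. Axes as the rack.
- mark2 (a point): Black mark 2 on rail and keeper bar, on the rail's top line at rack y = 23 mm. Axes as the rack.
- mark3 (a point): Black mark 3 on rail and keeper bar, on the rail's top line at rack y = -33 mm. Axes as the rack.
- tray0: Hanging tray, 0.25 kg, may be absent. Box 90 x 50 x 25 mm (x, y, z), origin: centre of underside. Stem (x -29 to -21) carries an arm 30 wide in y, underside 75, top 81 above origin; a lip hangs 20 mm down at x 21 to 29: a 42 mm hook, put over the rail stem to -x, axes as the rack's; hung, origin 35 above bench. Grip tab on the arm: centre x -39, 12 (x) x 14 (y) x 45 tall; take it across y.
- tray1: Hanging tray, 0.25 kg, may be absent. Box 90 x 50 x 25 mm (x, y, z), origin: centre of underside. Stem (x -29 to -21) carries an arm 30 wide in y, underside 75, top 81 above origin; a lip hangs 20 mm down at x 21 to 29: a 42 mm hook, put over the rail stem to -x, axes as the rack's; hung, origin 35 above bench. Grip tab on the arm: centre x -39, 12 (x) x 14 (y) x 45 tall; take it across y.
- tray2: Hanging tray, 0.25 kg, may be absent. Box 90 x 50 x 25 mm (x, y, z), origin: centre of underside. Stem (x -29 to -21) carries an arm 30 wide in y, underside 75, top 81 above origin; a lip hangs 20 mm down at x 21 to 29: a 42 mm hook, put over the rail stem to -x, axes as the rack's; hung, origin 35 above bench. Grip tab on the arm: centre x -39, 12 (x) x 14 (y) x 45 tall; take it across y.
- tray3: Hanging tray, 0.25 kg, may be absent. Box 90 x 50 x 25 mm (x, y, z), origin: centre of underside. Stem (x -29 to -21) carries an arm 30 wide in y, underside 75, top 81 above origin; a lip hangs 20 mm down at x 21 to 29: a 42 mm hook, put over the rail stem to -x, axes as the rack's; hung, origin 35 above bench. Grip tab on the arm: centre x -39, 12 (x) x 14 (y) x 45 tall; take it across y.
- mortar: White mortar bowl, 120 mm wide, 75 mm high, a bystander near the dryer. Origin: centre of its underside.
- wash_bottle: White wash bottle with red spout, 62 mm wide, 170 mm high, a bystander near the dryer. Origin: centre of its underside.
- paper_roll: Paper roll standing upright, 100 mm wide, 150 mm high, a bystander near the dryer. Origin: centre of its underside.
There are look-alikes about, which are no part of the job. What is shaped like the tray1 but turquoise is not meant. Leave any blue look-alike of the tray3 alone.

How it is judged:
By the outcome, as a careful person would: the job done as asked, in the order asked, and still so for the second after the job is handed in, with the robot touching nothing.
Of tray0, tray1, tray2, tray3 only 3 to 4 are there at a start; the rules pass over those that are not, and their reading is None.
At some moment in a run one of tray0, tray1, tray2, tray3 may be knocked a few centimetres aside while the robot is not near it.
Once in a run the grip may slacken for a moment while it holds something.
It also fails if it takes over 210 s, if anything falls off the work surface, if the arm or the gripper's body presses on something with over 40 N, if the wrist force passes 120 N, or if a joint passes its speed limit or range.

## Robot

A 7-joint arm with a two-finger parallel gripper is mounted at the origin on the work surface. World frame = base frame: x ahead of the robot, y to its left, z up, the work surface at z = 0. Lengths are in mm, angles in rad, forces in N, time in s.
With the tool pointing down it reaches from about 400 to 875 mm from the base axis. Payload 19.3 kg.
Tool frame: the origin (TCP) lies at the very end of the fingers, on their centre line; the grasp point (between the pads) lies 19 mm behind it (grip_point_offset is the z of the grasp point in the tool frame, in mm); z points along the fingers, x is the direction in which the jaws open and shut, and the axes are right-handed (so a half turn about z gives the same grasp; the last joint's range is limited). The gripper opens to 85 mm and grips with 20 to 120 N. Pads are 22 mm wide; open, the fingers measure 114 mm over their backs; the gripper's body (76 mm by 85 mm) begins 54 mm behind the grasp point. The pads swing forward as they close: fully open they stand 13 mm farther back than shut.
Start: joints at [-0.07, 0.521, -0.036, 1.599, 0.021, 1.021, -0.113], TCP at [624.992, -0.025, 231.291] pointing down, gripper open.
Joint ranges: [-2.91, 2.91], [-0.3, 2.13], [-1.5, 1.42], [0.17, 2.43], [-1.26, 4.41], [0.16, 1.93], [-2.52, 2.52]. Speed limits (rad/s): [1.89, 1.89, 2.39, 2.39, 3.01, 3.01, 3.01].

## Interface

Orientations are given as a 3x3 rotation matrix whose columns are the frame's x, y, z axes.
In Python, from workcell import movep, movel, goto_joints, open_gripper, clamp, wait, inverse_kinematics, read_state, camera, PlanningError, finish_job, grip_point_offset gives the robot as it stands. Calls block until the motion is done:
- movep(position, orientation): joint-space move of the TCP to a pose.
- movel(position, frame=None, max_speed=150, guard=None): straight line of the TCP; frame=None keeps the orientation; max_speed is the mean speed in mm/s. With guard (N) it stops when the force on the tool has changed by that much, and returns True; else False.
- goto_joints(angles): joint-space move.
- open_gripper() and clamp(): open the fingers fully, or close them until they stop; the grip force is fixed at half the most.
- wait(seconds).
- inverse_kinematics(position, orientation): joint angles nearest the present ones, or None.
- read_state(): the state.
- camera(name): name is "scene" or "side" or "wrist"; returns a dict with "image" (420x560x3 uint8, blue, green, red), "range_z" (420x560 float32, mm along the optical axis (not along the pixel's ray), 0 where there is no reading), "fx", "fy", "cx", "cy" (pixels), "cam_to_world" (4x4, takes a point from camera to world coordinates). Camera axes: x right, y up, looking along -z (the intrinsics and any distortion apply to the point x, -y, -z); pixel columns grow to the right and rows downward; lengths in mm; the calibration is good to about 2 mm. A picture is of the moment at which its call begins.
A pose or a line that the arm cannot do raises PlanningError and nothing moves.
- finish_job(): hands the job in, once; it reports no verdict.
The state is a dict: "time": time; "qpos": joint angles; "qvel": joint speeds; "joint_efforts": joint torques, N m; "eef_pos": TCP position; "tool_rot": TCP orientation; "ft_force": force on the tool from outside, world axes, zero at the start; "torque": the same for the moment, N m; "finger_gap": finger opening in mm.
Only numpy, scipy, OpenCV 4.12 (cv2) and the standard library are available. Lean on these libraries where they do the work, as an engineer would, in place of code of your own. Each camera call takes 0.05 s, during which the arm holds its last target. There are 200 camera calls.

## Working session

There is one attempt and no reset: what is moved stays moved. The work goes in short steps, each a Python script; the robot and the scene stay as the last script left them, time stands still between calls to the robot, and variables do not carry over. Pictures are saved under pics/ and viewed, about 12 in all and at most 16, crops included, and the job is handed in when it is done.

```bash
mkdir -p pics; ls
cat > h.py <<'E'
import numpy as np, cv2
from workcell import *
def cloud(c):
    z=c["range_z"]; v,u=np.mgrid[:z.shape[0],:z.shape[1]]
    p=np.stack([(u-c["cx"])/c["fx"]*z,-(v-c["cy"])/c["fy"]*z,-z,np.ones_like(z)],-1)
    w=(p@np.array(c["cam_to_world"]).T)[...,:3]; w[z<=0]=np.nan
    return w
def snap(n,f,scale=None):
    c=camera(n); cv2.imwrite("pics/"+f+".png",c["image"]); np.savez("pics/"+f+".npz",w=cloud(c),im=c["image"]); return c
E
python3 - <<'E'
from h import *
for n in ("scene","side"):
    c=snap(n,n+"0"); print(n,np.round(c["cam_to_world"],2).tolist(),c["fx"],[k for k in c])
s=read_state(); print(s["time"],s["eef_pos"],s["tool_rot"],s["finger_gap"],grip_point_offset)
E
```

```text
pics
scene [[-0.2, -0.63, 0.75, 1477.68], [0.98, -0.13, 0.15, 195.66], [-0.0, 0.76, 0.65, 918.16], [0.0, 0.0, 0.0, 1.0]] 433.7616037996957 ['image', 'range_z', 'fx', 'fy', 'cx', 'cy', 'cam_to_world']
side [[-1.0, 0.06, -0.03, 507.67], [-0.07, -0.78, 0.62, 701.73], [0.01, 0.63, 0.78, 975.94], [0.0, 0.0, 0.0, 1.0]] 437.32190732655454 ['image', 'range_z', 'fx', 'fy', 'cx', 'cy', 'cam_to_world']
0.1 [ 6.24691861e+02 -1.68010984e-02  2.30792427e+02] [[ 9.99999479e-01  3.58921435e-05 -1.02041614e-03]
 [ 3.58048657e-05 -9.99999996e-01 -8.55496519e-05]
 [-1.02041921e-03  8.55130714e-05 -9.99999476e-01]] 85.11600892889138 -18.700000000000003
```

View pics/scene0.png

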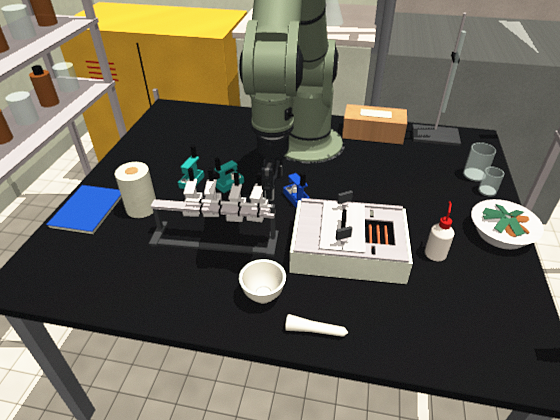

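View pics/side0.png

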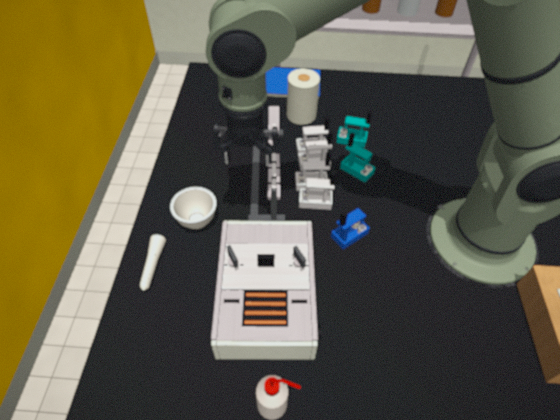

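Run:
```python
from h import *
c=snap("wrist","w0")
out=np.zeros((600,800,3),np.uint8); best=np.full((600,800),-1e9)
# top view: col = (400 - y)... x 250..850 up->row , 
for f in("side0","scene0"):
    d=np.load(f"pics/{f}.npz"); w=d["w"].reshape(-1,3); im=d["im"].reshape(-1,3)
    m=np.isfinite(w[:,0])&(w[:,2]<200)&(w[:,2]>-20); w=w[m]; im=im[m]
    r=np.round(900-w[:,0]).astype(int); q=np.round(400-w[:,1]).astype(int)
    for dr in(-1,0,1):
        for dq in(-1,0,1):
            rr=r+dr;qq=q+dq
            k=(rr>=0)&(rr<600)&(qq>=0)&(qq<800)
            o=np.argsort(w[k,2]); a,b=rr[k][o],qq[k][o]; z=w[k,2][o]; col=im[k][o]
            n=z>best[a,b]; a,b,z,col=a[n],b[n],z[n],col[n]; best[a,b]=z; out[a,b]=col
for g in range(0,800,100): out[:,g]=(0,255,255)
for g in range(0,600,100): out[g]=(0,255,255)
cv2.imwrite("pics/top.png",out)
```

```text
(no output)
```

View pics/top.png

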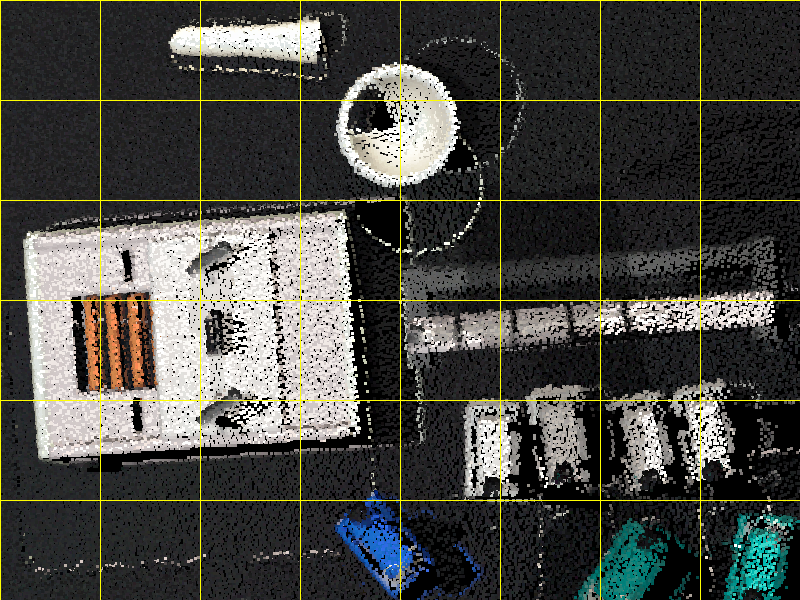

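View pics/w0.png

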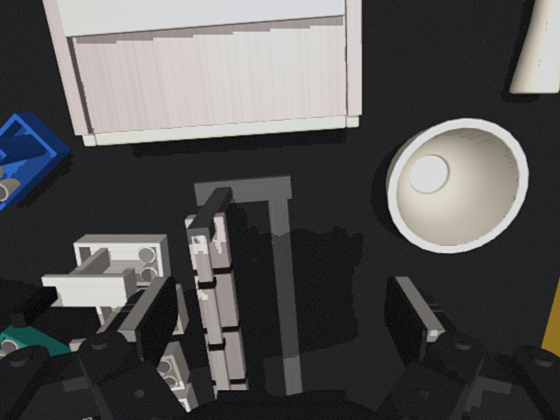

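```bash
cat > est.py <<'E'
from h import *
def pts(files):
    W=[];I=[]
    for f in files:
        d=np.load(f"pics/{f}.npz"); w=d["w"].reshape(-1,3); i=d["im"].reshape(-1,3); m=np.isfinite(w[:,0]); W.append(w[m]);I.append(i[m].astype(int))
    return np.vstack(W),np.vstack(I)
def sel(w,x,y,z): return (w[:,0]>x[0])&(w[:,0]<x[1])&(w[:,1]>y[0])&(w[:,1]<y[1])&(w[:,2]>z[0])&(w[:,2]<z[1])
def rect(p): 
    c,s,a=cv2.minAreaRect(p[:,:2].astype(np.float32)); return np.round(c,1),np.round(s,1),round(a,1)
E
python3 - <<'E'
from est import *
for f in (["side0"],["scene0"],["w0"]):
    w,i=pts(f); print(f)
    def show(n,m,px=0):
        p=w[m]
        if len(p)<8: print(n,len(p)); return
        print(n,len(p),"med",np.round(np.median(p,0),1),rect(p))
    show("heater",sel(w,(420,720),(20,400),(80,96)))
    show("handle",sel(w,(530,610),(140,240),(125,150)))
    show("wing1",sel(w,(610,680),(140,240),(140,165)))
    show("wing0",sel(w,(450,530),(140,240),(140,165)))
    show("rail",sel(w,(550,620),(-290-80,-255),(104,114)))
    show("keeper",sel(w,(550,620),(-270,-30),(124,136)))
    for k,y in enumerate((-90,-155,-245,-310)):
        s=lambda z:sel(w,(380,520),(y-32,y+32),z)
        show(f"t{k}arm",s((74,88))&(i.mean(1)>110)); show(f"t{k}tab",s((100,132)));show(f"t{k}top",s((121,132)))
E
```

```text
['side0']
heater 7318 med [563.8 244.3  83.5] (array([562.6, 209.1]), array([220.3, 321.2]), 4.0)
handle 132 med [564.6 189.8 137.3] (array([564.6, 187.5]), array([38.2, 12.3]), 4.8)
wing1 97 med [638.5 194.4 150.8] (array([638.8, 191.3]), array([11. , 44.1]), 30.5)
wing0 109 med [489.9 184.1 150.8] (array([489.3, 181.4]), array([11. , 44.2]), 34.6)
rail 197 med [ 587.9 -322.1  108.2] (array([ 586.7, -313.8]), array([ 27.7, 110.4]), 4.3)
keeper 145 med [568.7 -92.  130.3] (array([ 572.2, -149.7]), array([ 10.7, 237.1]), 4.7)
t0arm 231 med [444.2 -88.9  79. ] (array([441.5, -92.6]), array([71.2, 35.8]), 1.1)
t0tab 45 med [410.6 -87.2 121. ] (array([410.6, -91.7]), array([11.5, 16.3]), 0.3)
t0top 22 med [410.7 -90.8 124. ] (array([410.8, -91.7]), array([16.3, 11. ]), 89.3)
t1arm 213 med [ 456.6 -157.2   79.2] (array([ 455. , -160.2]), array([74.4, 33.9]), 8.3)
t1tab 47 med [ 423.9 -158.   118.7] (array([ 423.7, -161.9]), array([11.4, 20.1]), 4.7)
t1top 21 med [ 424.1 -160.9  124.3] (array([ 424. , -162.2]), array([11.2, 13.5]), 2.9)
t2arm 199 med [ 449.7 -240.8   78.9] (array([ 447.7, 
[... 1989 characters left out ...]
ed [ 431.  -313.9  125.2] (array([ 431., -314.]), array([13.4, 12.8]), 18.3)
['w0']
heater 33502 med [574.3  89.7  84.3] (array([573.9,  97.5]), array([220.9, 102.6]), 4.0)
handle 0
wing1 0
wing0 0
rail 0
keeper 2126 med [572.8 -87.1 132.3] (array([572.6, -96.5]), array([ 13.5, 133.5]), 4.5)
t0arm 2316 med [449.1 -92.2  81.2] (array([445.4, -94.9]), array([31.6, 74.7]), 90.0)
t0tab 769 med [418.9 -91.4 118.4] (array([414.6, -94.3]), array([14.9, 13.3]), 88.2)
t0top 320 med [416.3 -93.  125.8] (array([414.6, -94.2]), array([14.9, 13.2]), 87.8)
t1arm 73 med [ 425.2 -153.7   81.2] (array([ 426.1, -155.1]), array([10.6,  9. ]), 4.1)
t1tab 0
t1top 0
t2arm 6
t2tab 0
t2top 0
t3arm 0
t3tab 0
t3top 0
```

```bash
cat >> h.py <<'E'
def R(a):
    x=np.array([np.cos(a),np.sin(a),0]); z=np.array([0,0,-1.]); return np.column_stack([x,np.cross(z,x),z])
def st(t=""):
    s=read_state(); print(t,round(s["time"],1),np.round(s["eef_pos"],1),"gap",round(s["finger_gap"],1),"F",np.round(s["ft_force"],1),"j7",round(s["qpos"][6],2)); return s
TH=np.radians(4.0); HX=np.array([np.cos(TH),np.sin(TH),0]); HY=np.array([-np.sin(TH),np.cos(TH),0])
E
python3 - <<'E'
from h import *
r=R(TH+np.pi/2); h=np.array([566,186,0])
movep(h+[0,0,200],r); st("above")
movel(h+[0,0,107],max_speed=100); clamp(); st("grip")
hit=movel(np.array(read_state()["eef_pos"])+HY*95,max_speed=45,guard=18); st(f"shut {hit}")
open_gripper(); st("open")
p=np.array(read_state()["eef_pos"])
movel([p[0],p[1],250]); 
movep([p[0],p[1]-60,320],R(TH)); st("look")
c=snap("wrist","w1"); print(np.round(c["cam_to_world"],2).tolist())
E
```

```text
above 1.2 [566.4 185.1 200. ] gap 85.2 F [ 1.1 -0.3  0.3] j7 0.98
grip 3.0 [566.1 185.9 107.2] gap 11.6 F [-1.  -2.5  4.4] j7 0.93
shut True 4.6 [560.4 266.3 107.2] gap 11.1 F [-1.8 -3.1  9.5] j7 0.81
open 5.3 [560.1 266.  106.8] gap 85.0 F [ 0.6 -0.4  0.5] j7 0.81
look 7.6 [559.9 206.2 319.4] gap 85.4 F [-0.2  0.3  1.3] j7 -0.42
[[1.0, -0.07, -0.02, 556.29], [0.07, 0.95, 0.31, 284.4], [-0.0, -0.31, 0.95, 462.22], [0.0, 0.0, 0.0, 1.0]]
```

View pics/w1.png

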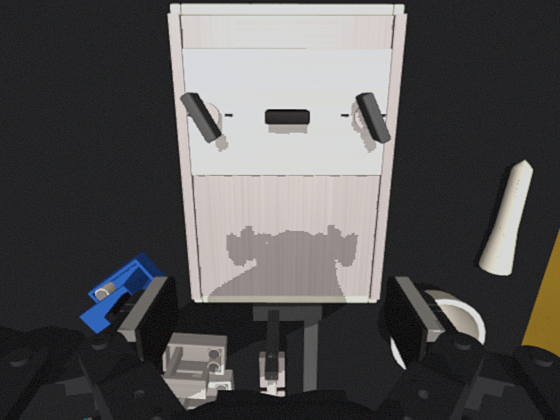

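Run:
```python
from est import *
c=snap("scene","scene1"); c=snap("side","side1")
for f in ("w1","side1","scene1"):
    w,i=pts([f]); print(f)
    for n,x,z in (("handle",(525,595),(130,150)),("wing1",(600,680),(146,165)),("wing0",(445,525),(146,165))):
        p=w[sel(w,x,(225,310),z)]; print(n,len(p),np.round(np.median(p,0),1),rect(p) if len(p)>5 else "")
    p=w[sel(w,(420,720),(20,400),(80,96))];print("heater",rect(p))
```

```text
w1
handle 677 [562.4 266.3 140. ] (array([562.4, 266.1]), array([39.5, 11.9]), 4.0)
wing1 695 [635.9 271.9 153. ] (array([637. , 271.4]), array([10.3, 43.7]), 30.9)
wing0 698 [488.2 261.4 152.9] (array([487.7, 260.9]), array([10.4, 44.1]), 33.6)
heater (array([566.7, 206. ]), array([221. , 320.7]), 4.1)
side1
handle 127 [558.1 270.3 137.5] (array([558.3, 268.8]), array([38.7, 13.1]), 2.9)
wing1 94 [632.1 274.4 150.8] (array([632.6, 274.1]), array([10. , 42.8]), 30.3)
wing0 101 [483.  265.2 151.1] (array([484. , 263.8]), array([10.6, 43.1]), 33.3)
heater (array([562.5, 208.8]), array([220.4, 322.2]), 4.1)
scene1
handle 56 [568.  266.9 138.5] (array([562.9, 267. ]), array([41.6, 11.6]), 3.1)
wing1 66 [638.2 272.9 151.8] (array([637.9, 271.3]), array([11.5, 41.5]), 30.4)
wing0 55 [488.8 262.4 151.1] (array([487.8, 262.2]), array([13.7, 43.8]), 38.3)
heater (array([566.4, 207.3]), array([227.6, 320. ]), 4.1)
```

```bash
cat > stud.py <<'E'
from h import *
import sys
D=np.radians
def stud(c,a0):
    c=np.array([*c,0.]); z=lambda h:c+[0,0,h]
    movep(z(200),R(D(a0))); movel(z(125),max_speed=120); clamp(); st("grip")
    movel(z(125),R(D(94)),max_speed=60); st("turn0")
    hit=movel(z(109),max_speed=30,guard=30); s=st(f"down {hit}"); zz=s["eef_pos"][2]
    movel(z(zz),R(D(60)),max_speed=60); st("60"); movel(z(zz),R(D(20)),max_speed=60); st("turned")
    open_gripper(); st("open"); movel(z(175),max_speed=200)
    o=c+HY*18
    movep(o+[0,0,175],R(D(4))); movel(o+[0,0,122],max_speed=150); clamp(); st("square")
    open_gripper(); movel(o+[0,0,200],max_speed=200)
if sys.argv[1]=="0": stud((487.6,261.0),33.6)
else: stud((637.1,271.4),30.9)
E
python3 stud.py 0
python3 - <<'E'
from est import *
movep([560,206,320],R(TH)); snap("wrist","w2")
w,i=pts(["w2"])
for n,x in (("wing1",(600,680)),("wing0",(445,525))):
    p=w[sel(w,x,(225,310),(130,165))]; print(n,len(p),np.round(np.median(p,0),1),rect(p))
E
```

```text
grip 9.9 [486.9 260.6 124.8] gap 8.9 F [-4.2 -2.8  1.4] j7 -0.16
turn0 11.1 [487.2 261.3 125. ] gap 8.7 F [-5.1  1.6  0.8] j7 0.7
down True 11.6 [487.1 261.5 110. ] gap 8.9 F [-5.8 -3.  19.2] j7 0.69
60 12.4 [487.2 260.9 110.2] gap 9.0 F [-6.1 -1.8  7.7] j7 0.21
turned 13.2 [486.9 260.4 110.2] gap 9.0 F [-8.8 -4.2  9.4] j7 -0.36
open 13.9 [487.6 261.  110. ] gap 85.6 F [-0.1 -0.2 -0.4] j7 -0.35
square 16.0 [485.5 279.2 122. ] gap 7.9 F [-7.1  1.3  4.2] j7 -0.61
wing1 882 [635.1 270.8 152.6] (array([637. , 270.3]), array([10.4, 43.5]), 30.6)
wing0 687 [489.  260.3 140.9] (array([487.8, 259.5]), array([10.5, 43.9]), 2.7)
```

```bash
python3 stud.py 1
python3 - <<'E'
from est import *
movep([560,206,320],R(TH)); snap("wrist","w3")
w,i=pts(["w3"])
for n,x in (("wing1",(600,680)),("wing0",(445,525)),("handle",(525,595))):
    p=w[sel(w,x,(225,310),(130,165))]; print(n,len(p),np.round(np.median(p,0),1),rect(p))
# go to overview of trays and rack
movep([510,-250,330],R(TH)); st(); snap("wrist","w4")
E
```

```text
grip 20.1 [636.1 271.1 124.6] gap 8.9 F [-6.5 -1.8  1.4] j7 -0.04
turn0 21.4 [635.9 271.1 124.5] gap 8.7 F [-7.2 -1.6  1.1] j7 0.9
down True 21.9 [635.8 271.4 110.1] gap 8.9 F [-6.5 -2.5 13.2] j7 0.89
60 22.6 [636.1 271.3 110.3] gap 9.0 F [-8.  -3.1  7.7] j7 0.39
turned 23.5 [636.2 271.2 110.3] gap 9.2 F [-8.7 -2.3  7.4] j7 -0.2
open 24.2 [637.1 271.4 110.2] gap 85.7 F [-0.3 -0.6 -0.3] j7 -0.2
square 26.2 [635.  289.9 122.1] gap 8.1 F [-6.5  1.8  5.1] j7 -0.45
wing1 719 [635.8 271.4 140.9] (array([637.1, 270.7]), array([10.3, 43.2]), 3.6)
wing0 692 [488.8 260.9 140.9] (array([487.8, 260.1]), array([10.4, 43.5]), 2.9)
handle 676 [562.5 265.6 140. ] (array([562.5, 265.3]), array([39.5, 11.8]), 4.2)
 29.9 [ 510.7 -248.9  329.8] gap 85.7 F [-0.5  0.7 -0.7] j7 0.49
```

View pics/w4.png

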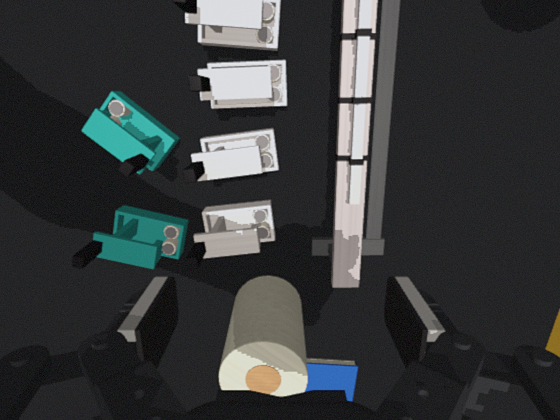

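```bash
cat >> est.py <<'E'
def trays(f,ys=(-92,-160,-247,-310)):
    w,i=pts([f])
    for k,y in enumerate(ys):
        s=lambda z:sel(w,(380,530),(y-33,y+33),z)
        for n,m in(("arm",s((78,88))&(i.mean(1)>90)&(np.ptp(i,1)<30)),("top",s((122,130)))):
            p=w[m]; print(f"t{k}{n}",len(p),np.round(np.median(p,0),1) if len(p) else "",rect(p) if len(p)>5 else "")
E
python3 - <<'E'
from est import *
w,i=pts(["w4"]); trays("w4")
for n,x,y,z in(("rail",(550,625),(-362,-262),(107,114)),("keeper",(550,620),(-275,-30),(128,136)),("roll",(350,600),(-550,-330),(140,160))):
    p=w[sel(w,x,y,z)];print(n,len(p),np.round(np.median(p,0),1),rect(p), np.round(p[:,:2].min(0)),np.round(p[:,:2].max(0)))
# marks: dark points on keeper
for f in("w4","w0"):
    w,i=pts([f])
    m=sel(w,(555,600),(-275,-5),(126,136)); y=w[m,1]; g=i[m].mean(1)
    d=np.sort(y[g<70]); 
    if len(d): print(f,[ (round(float(q.mean()),1),len(q),round(float(np.ptp(q)),1)) for q in np.split(d,np.where(np.diff(d)>8)[0]+1)], y.min(),y.max())
E
```

```text
t0arm 1862 [450.1 -99.5  81.2] (array([445.2, -97.9]), array([74.1, 25.1]), 0.4)
t0top 57 [ 415.3 -101.   125.4] (array([ 414.5, -101.1]), array([11.7,  2.8]), 6.4)
t1arm 2040 [ 461.4 -162.    81.3] (array([ 458.4, -162.7]), array([74.1, 30.1]), 6.4)
t1top 224 [ 428.2 -166.1  126. ] (array([ 428.1, -166. ]), array([11.8, 14. ]), 5.7)
t2arm 1693 [ 455.3 -244.9   81.3] (array([ 452.2, -246.6]), array([74. , 30.4]), 11.3)
t2top 180 [ 422.3 -252.   126. ] (array([ 421.9, -252.6]), array([12. , 14.1]), 11.8)
t3arm 841 [ 461.2 -334.3   81.3] (array([ 453.5, -337.2]), array([74.5, 23. ]), 8.9)
t3top 41 [ 423.7 -341.7  125.2] (array([ 423.4, -341.5]), array([ 3. , 12.4]), 90.0)
rail 2272 [ 589.  -311.6  110.3] (array([ 589.7, -312.2]), array([ 30.3, 102. ]), 4.5) [ 571. -362.] [ 608. -262.]
keeper 2504 [ 578.  -167.9  132.3] (array([ 579.1, -178.7]), array([ 13.3, 178.2]), 4.6) [ 567. -268.] [591. -90.]
roll 4258 [ 508.6 -456.   150.4] (array([ 509.1, -457. ]), array([72.1, 99.6]), 86.5) [ 458. -494.] [ 558. -421.]
w4 [(-225.6, 68, 6.7), (-170.0, 83, 5.3), (-114.6, 102, 6.9)] -267.64703597011504 -89.13254152973101
w0 [(-113.5, 119, 7.9), (-57.8, 132, 6.3), (-14.8, 83, 13.2)] -161.71459600998787 -11.781609525995975
```

```bash
cat >> est.py <<'E'
RT=np.radians(4.55); RX=np.array([np.cos(RT),np.sin(RT),0]); RY=np.array([-np.sin(RT),np.cos(RT),0])
def P(s):
    y=-170.0+(s-23)*np.cos(RT); return np.array([589.7-np.tan(RT)*(y+312.2),y,0])
def H(s,dx=0,z=0): return P(s)+RX*(dx-39)+[0,0,z+102]   # TCP for tray origin at rack y s, dx before rail, height z
E
python3 - <<'E'
from est import *
movep([480,-415,290],R(RT)); st(); snap("wrist","w5")
trays("w5",(-247,-335))
E
```

```text
30.7 [ 480.3 -414.8  289.7] gap 85.3 F [0.8 0.  0.5] j7 0.8
t0arm 293 [ 435.5 -263.1   81. ] (array([ 445.4, -263.2]), array([54.8,  5.9]), 4.9)
t0top 0  
t1arm 2449 [ 457.3 -340.6   81.2] (array([ 454.4, -342.1]), array([74. , 30.1]), 10.7)
t1top 263 [ 424.4 -347.5  126. ] (array([ 424. , -347.8]), array([12.2, 13.9]), 10.7)
```

View pics/w5.png

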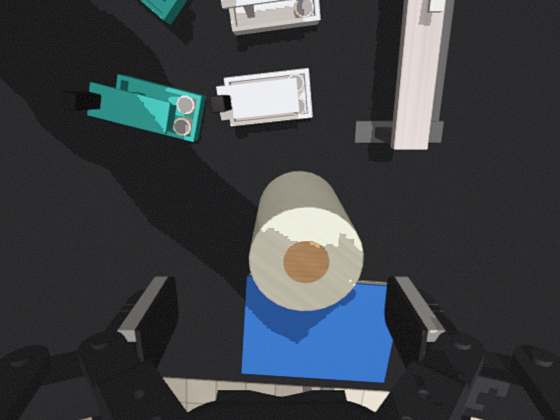

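```bash
cat >> est.py <<'E'
def pick(tx,ty,a,lift=140):
    t=np.array([tx,ty,0.]); r=R(np.radians(a))
    movep(t+[0,0,190],r); movel(t+[0,0,102],max_speed=110); clamp(); st("grip")
    movel(t+[0,0,102+lift],max_speed=120); s=st("lift"); return s["finger_gap"]
def pre():
    p=H(-122,-68,64); movep([p[0],p[1],max(p[2],read_state()["eef_pos"][2])],R(RT)); movel(p,max_speed=150); st("pre")
def chk(f,n="scene"):
    c=snap(n,f); w,i=pts([f]); t=np.array(read_state()["eef_pos"])
    d=w-t; x=d@RX; y=d@RY
    m=(x>-2)&(x<75)&(abs(y)<25)&(d[:,2]>-30)&(d[:,2]<-12)&(i.mean(1)>100)
    q=w[m]; A=np.c_[x[m],y[m],np.ones(m.sum())]; 
    print("arm pts",m.sum(),"z",np.round(np.median(q[:,2]),1),"want",round(t[2]-21,1),"slopes",np.round(np.linalg.lstsq(A,q[:,2],rcond=None)[0],3))
E
python3 - <<'E'
from est import *
pick(424,-347.8,10.7,70); pre(); chk("p1")
c=snap("side","p1s"); chk("p1s2","side")
im=np.hstack([cv2.resize(cv2.imread("pics/p1.png")[130:270,110:330],None,fx=1.8,fy=1.8), cv2.resize(cv2.imread("pics/p1s.png")[60:200,200:420],None,fx=1.8,fy=1.8)]); cv2.imwrite("pics/p1v.png",im)
E
```

```text
grip 33.0 [ 423.9 -347.7  101.8] gap 10.7 F [ 0.5  1.  -2.5] j7 0.9
lift 33.7 [ 423.8 -347.5  171.4] gap 11.1 F [-0.8 -0.4 -3.2] j7 0.88
pre 34.3 [ 482.2 -323.4  165.4] gap 10.4 F [ 0.2 -0.8 -2.5] j7 0.7
arm pts 173 z 143.9 want 144.7 slopes [-3.0000e-02 -7.0000e-03  1.4471e+02]
arm pts 177 z 143.1 want 145.1 slopes [-1.40000e-02 -4.80000e-02  1.43876e+02]
```

View pics/p1v.png

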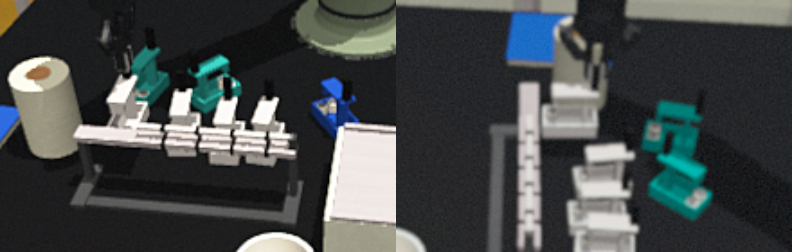

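```bash
cat >> est.py <<'E'
def hang(s):
    h=movel(H(-122,0,64),max_speed=100,guard=20); st(f"over {h}")
    if h: return False
    h=movel(H(-122,0,38),max_speed=80,guard=15); st(f"lower {h}")
    if h: return False
    h=movel(H(s,0,38),max_speed=100,guard=20); st(f"slide {h}")
    if h: return False
    h=movel(H(s,0,35),max_speed=30,guard=12); st(f"seat {h}")
    open_gripper(); p=np.array(read_state()["eef_pos"]); movel(p+[0,0,70],max_speed=200); return True
E
python3 - <<'E'
from est import *
print(hang(135))
p=H(79,-75,0); movep([p[0],p[1]-40,320],R(RT)); st(); snap("wrist","w6")
E
```

```text
over False 35.3 [ 550.4 -317.9  165.9] gap 10.4 F [-0.6 -0.4 -3.6] j7 0.64
lower False 35.8 [ 550.7 -317.6  139.5] gap 10.5 F [ 0.1  0.3 -2.7] j7 0.64
slide False 38.5 [530.6 -61.8 140. ] gap 10.6 F [-1.4  0.6 -2.6] j7 0.23
seat False 38.8 [530.5 -61.6 136.8] gap 10.9 F [ 0.8  0.5 -3. ] j7 0.23
True
 40.7 [ 460.2 -162.9  319.4] gap 85.3 F [ 1.2  0.4 -0.2] j7 0.37
```

View pics/w6.png

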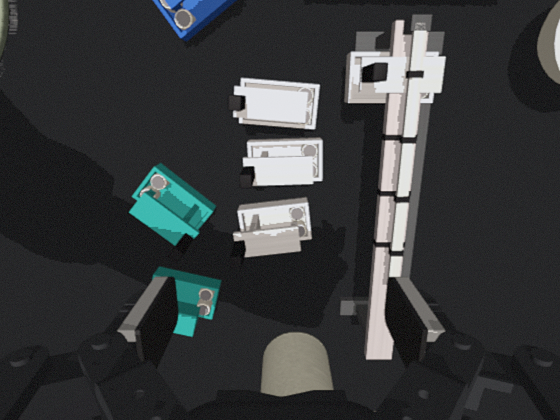

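```bash
cat >> est.py <<'E'
def hung(f):
    w,i=pts([f]); d=w-P(0); s=d@RY; x=d@RX
    m=(w[:,2]>155)&(w[:,2]<167)&(abs(x+39)<14)&(s>-180)&(s<175); s_=np.sort(s[m])
    for q in np.split(s_,np.where(np.diff(s_)>8)[0]+1):
        if len(q)<4: continue
        k=m&(s>=q[0])&(s<=q[-1]); a=(abs(s-q.mean())<20)&(w[:,2]>112)&(w[:,2]<120)&(x<-14)&(x>-50)&(i.mean(1)>90)
        print("hung tab s",round((q[0]+q[-1])/2,1),"w",round(np.ptp(q),1),"x",round(np.median(x[k]),1),"z",round(np.median(w[k,2]),1),"arm s",np.round([s[a].min(),s[a].max()],1) if a.any() else "", "angle",rect(w[k])[2])
E
python3 - <<'E'
from est import *
trays("w6",(-94,-166,-250)); hung("w6")
E
```

```text
t0arm 2051 [447.9 -94.5  81.3] (array([445.1, -95. ]), array([30.1, 74. ]), 90.0)
t0top 233 [415.2 -94.2 126. ] (array([467.6, -82.5]), array([123.5,  15.1]), 13.3)
t1arm 1714 [ 461.9 -160.7   81.3] (array([ 458.1, -162.8]), array([73. , 30.5]), 6.3)
t1top 186 [ 427.9 -165.4  126.1] (array([ 427.7, -166. ]), array([11.8, 14.3]), 3.4)
t2arm 1456 [ 455.9 -244.1   81.3] (array([ 452.1, -246.5]), array([74. , 31.1]), 11.5)
t2top 159 [ 422.  -251.4  126.1] (array([ 421.9, -252.4]), array([11.8, 13.9]), 11.6)
hung tab s 135.2 w 14.1 x -38.8 z 161.0 arm s [120.2 149.9] angle 3.4
```

```bash
sed -i 's/    print("arm pts",m.sum()/    L=np.linalg.lstsq(A,q[:,2],rcond=None)[0] if m.sum()>30 else np.ones(3)\n    print("arm pts",m.sum()/; s/,"slopes",np.round(np.linalg.lstsq(A,q\[:,2\],rcond=None)\[0\],3))/,"slopes",np.round(L,3)); return abs(L[0])<.07 and abs(L[1])<.09 and abs(np.median(q[:,2])-t[2]+21)<4/' est.py
cat > one.py <<'E'
from est import *
import sys
x,y,a,s=map(float,sys.argv[1:5])
pick(x,y,a); pre()
if chk(f"c{int(s)}"):
    print(hang(s))
    p=H(23,-75,0); movep([p[0],p[1]-40,320],R(RT)); f=f"l{int(s)}"; snap("wrist",f); hung(f); trays(f,(-94,-166)); st()
else: print("CHECK FAILED")
E
python3 one.py 421.9 -252.4 11.5 79
```

```text
grip 43.0 [ 421.7 -252.3  101.9] gap 10.4 F [-0.5 -0.3 -2.4] j7 0.84
lift 44.3 [ 421.6 -252.3  241.4] gap 10.5 F [ 0.8  0.  -3.8] j7 0.75
pre 45.5 [ 483.4 -323.1  166.8] gap 10.9 F [ 0.1  0.1 -2.8] j7 0.78
arm pts 173 z 145.2 want 146.2 slopes [-4.50000e-02 -6.00000e-03  1.46876e+02]
over False 46.3 [ 550.4 -317.9  166. ] gap 10.6 F [-0.5 -0.1 -2.7] j7 0.71
lower False 46.8 [ 550.7 -317.7  139.5] gap 10.9 F [ 0.1  0.2 -3.2] j7 0.72
slide False 49.0 [ 535.  -117.7  140. ] gap 10.9 F [-0.1  0.4 -2.6] j7 0.42
seat False 49.2 [ 534.9 -117.4  136.8] gap 10.5 F [ 0.1  0.2 -2.9] j7 0.42
True
hung tab s 78.8 w 13.4 x -38.8 z 161.1 arm s [64.2 93.9] angle 4.7
hung tab s 128.6 w 1.5 x -38.4 z 159.1 arm s [111.3 139.5] angle 2.7
t0arm 2347 [448.6 -95.3  81.2] (array([445.2, -95. ]), array([30.2, 73.8]), 89.9)
t0top 300 [415.7 -94.7 125.8] (array([469.3, -89.8]), array([121.2,  57.4]), 0.1)
t1arm 1978 [ 461.7 -161.5   81.3] (array([ 458.3, -162.8]), array([73.7, 30.1]), 6.3)
t1top 203 [ 427.9 -166.   126. ] (array([ 427.6, -166. ]), array([12.2, 13.7]), 9.0)
 51.2 [ 464.8 -218.3  319. ] gap 85.4 F [-0.6 -0.1 -0.7] j7 0.54
```

View pics/l79.png

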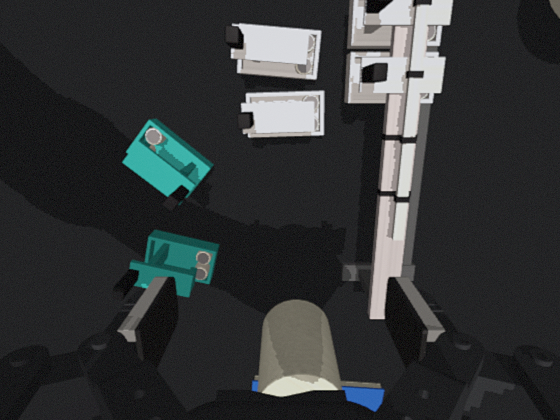

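Run:
```python
from est import *
p=H(100,-75,0); movep([p[0],p[1]-40,320],R(RT)); snap("wrist","l80"); hung("l80"); st()
cv2.imwrite("pics/l80v.png",cv2.resize(cv2.imread("pics/l80.png")[0:200,300:500],None,fx=3,fy=3))
```

```text
hung tab s 79.1 w 13.8 x -38.7 z 161.0 arm s [64.4 94. ] angle 6.9
hung tab s 135.2 w 13.2 x -38.7 z 161.0 arm s [120.5 149.9] angle 4.7
 51.6 [ 458.8 -141.6  319.4] gap 85.1 F [-0.5 -1.1  0.5] j7 0.36
```

View pics/l80v.png

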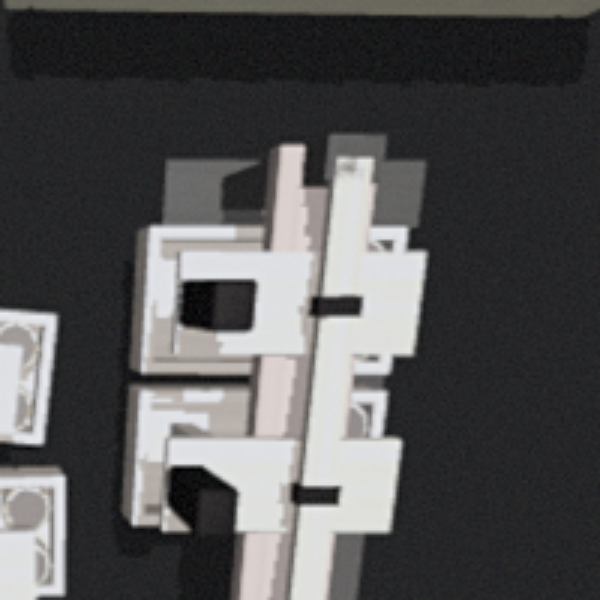

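Both are centred on their marks; the earlier reading was an artefact of the picture's edge. Next tray.

```bash
python3 one.py 427.8 -166 6.3 23
```

```text
grip 53.9 [ 427.7 -166.   101.9] gap 10.5 F [-0.   0.2 -3.3] j7 0.63
lift 55.2 [ 427.5 -165.9  241.5] gap 10.7 F [-0.9 -0.1 -3.2] j7 0.5
pre 56.5 [ 483.6 -323.   166.8] gap 10.7 F [-0.2 -0.1 -2.3] j7 0.84
arm pts 172 z 145.5 want 146.1 slopes [-3.80000e-02 -1.20000e-02  1.46837e+02]
over False 57.4 [ 550.4 -317.9  166. ] gap 10.8 F [ 0.9 -0.6 -2.1] j7 0.78
lower False 57.9 [ 550.7 -317.7  139.5] gap 10.8 F [ 0.3  0.4 -1.8] j7 0.79
slide False 59.5 [ 539.5 -173.7  140. ] gap 10.6 F [ 0.8 -0.3 -2.4] j7 0.59
seat False 59.7 [ 539.4 -173.3  136.7] gap 11.0 F [-0.5  0.1 -2.7] j7 0.59
True
hung tab s 22.9 w 14.1 x -38.8 z 161.0 arm s [ 8.1 37.6] angle 4.7
hung tab s 78.8 w 13.4 x -38.7 z 161.0 arm s [64.2 93.3] angle 3.7
hung tab s 128.6 w 1.5 x -38.7 z 159.6 arm s [120.  139.2] angle 3.1
t0arm 2340 [448.5 -95.3  81.2] (array([445.3, -95. ]), array([30.3, 73.7]), 90.0)
t0top 296 [415.4 -94.6 126. ] (array([472.1, -82.5]), array([ 54.7, 123.6]), 82.6)
t1arm 0  
t1top 0  
 61.6 [ 464.9 -218.4  319. ] gap 85.7 F [ 0.   0.4 -0.2] j7 0.58
```

```bash
python3 one.py 414.5 -94.7 0 -33
python3 - <<'E'
from est import *
p=H(51,-75,0); movep([p[0],p[1]-50,380],R(RT)); snap("wrist","fin"); hung("fin"); st()
movep([480,-40,380],R(RT)); wait(0.3)
snap("scene","fin_s"); hung("fin_s")
movep([560,190,340],R(TH)); snap("wrist","fin_h"); w,i=pts(["fin_h"]); st()
for n,x in (("wing1",(600,680)),("wing0",(445,525)),("handle",(525,595))):
    q=w[sel(w,x,(225,310),(130,165))]; print(n,np.round(np.median(q,0),1),rect(q))
cv2.imwrite("pics/finv.png",np.hstack([cv2.imread("pics/fin.png")[:,130:],cv2.imread("pics/fin_s.png")[:,100:460]]))
E
```

```text
grip 64.0 [414.4 -94.7 101.9] gap 10.2 F [ 0.3  0.9 -2.4] j7 0.44
lift 65.3 [414.2 -94.7 241.5] gap 10.8 F [ 0.1 -0.5 -3.3] j7 0.24
pre 66.9 [ 483.6 -323.   166.8] gap 10.5 F [ 0.3 -0.1 -1.9] j7 0.93
arm pts 166 z 145.4 want 146.1 slopes [-4.10000e-02  6.00000e-02  1.46298e+02]
over False 67.8 [ 550.4 -317.9  166. ] gap 10.5 F [ 0.5  0.2 -3.4] j7 0.86
lower False 68.3 [ 550.7 -317.7  139.5] gap 10.7 F [ 0.3  0.  -3. ] j7 0.88
slide False 69.3 [ 544.  -229.7  140.1] gap 10.4 F [ 0.4 -1.4 -2.6] j7 0.76
seat False 69.6 [ 544.  -229.8  137.3] gap 10.5 F [-2.   0.1  5.1] j7 0.77
True
hung tab s -29.3 w 13.7 x -38.4 z 161.0 arm s [-44.2 -14.2] angle 3.8
hung tab s 20.4 w 13.8 x -36.3 z 161.2 arm s [ 5.4 35. ] angle 4.3
hung tab s 79.7 w 13.3 x -39.3 z 161.1 arm s [65.3 94.2] angle 4.3
hung tab s 127.8 w 4.6 x -39.4 z 160.6 arm s [117.4 139.2] angle 89.2
t0arm 0  
t0top 58 [527.4 -70.9 126.3] (array([529.1, -91.2]), array([ 4. , 60.5]), 5.0)
t1arm 0  
t1top 0  
 71.4 [ 465.  -218.5  319.1] gap 85.6 F [-0.4  0.9 -0.2] j7 0.64
hung tab s -29.4 w 14.4 x -38.3 z 161.1 arm s [-44.8 -14.4] angle 6.5
hung tab s 20.5 w 13.5 x -36.1 z 161.1 arm s [ 5.6 35.2] angle 2.9
hung tab s 79.5 w 12.9 x -39.2 z 160.9 arm s [65.  93.8] angle 4.5
hung tab s 132.5 w 13.9 x -39.3 z 161.0 arm s [117.4 148.6] angle 7.7
 71.8 [ 462.8 -200.8  379. ] gap 85.4 F [ 0.1 -0.6  0. ] j7 0.55
hung tab s -27.6 w 12.9 x -35.7 z 159.1 arm s [-44.1 -12.4] angle 14.8
hung tab s 21.8 w 13.7 x -32.7 z 160.3 arm s [ 6.9 35.6] angle 52.5
hung tab s 80.9 w 12.7 x -36.7 z 159.7 arm s [66.4 96.4] angle 16.0
hung tab s 134.7 w 13.2 x -37.6 z 159.1 arm s [119.2 149.6] angle 89.5
 73.9 [560.2 188.1 340.7] gap 85.2 F [-0.4 -0.5  0.2] j7 -0.16
wing1 [635.8 270.9 140.9] (array([637. , 270.5]), array([10.5, 43.7]), 3.5)
wing0 [489.  260.6 141. ] (array([487.8, 260. ]), array([10.4, 43. ]), 2.9)
handle [562.3 265.4 140.1] (array([562.2, 265.3]), array([39.4, 11.4]), 3.9)
```

View pics/finv.png

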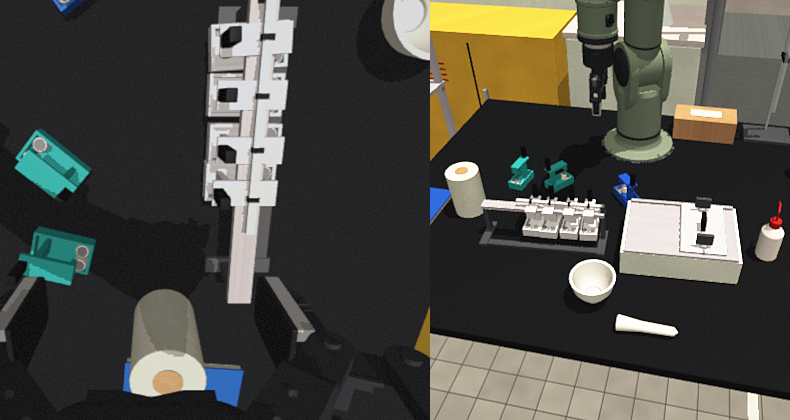

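```bash
cat > fix.py <<'E'
from est import *
import sys
for a in sys.argv[1:]:
    s,x,g=map(float,a.split(","))
    movep(H(s,x,110),R(RT)); movel(H(s,x,36),max_speed=120); clamp()
    movel(H(s,0,38),max_speed=30); movel(H(g,0,38),max_speed=30); movel(H(g,0,35.3),max_speed=30); st("seat"); wait(0.3); open_gripper(); movel(H(g,0,110),max_speed=200)
p=H(51,-75,0); movep([p[0],p[1]-50,380],R(RT)); wait(.5); snap("wrist","fin2"); hung("fin2"); st()
E
python3 fix.py=  2>/dev/null; python3 fix.py " -29.4,0,-33" 20.5,2,23 132.5,0,135
```

```text
seat 77.7 [ 544.  -229.3  138.1] gap 10.7 F [-6.6  2.2 15.8] j7 0.78
seat 81.8 [ 539.5 -173.3  138.1] gap 10.7 F [-5.6  2.9 18. ] j7 0.69
seat 86.0 [530.7 -61.5 137.9] gap 10.5 F [-6.5  1.  15.4] j7 0.5
hung tab s -33.2 w 13.7 x -38.1 z 161.0 arm s [-48.8 -18.3] angle 4.2
hung tab s 23.0 w 13.1 x -38.0 z 161.1 arm s [ 7.4 39.8] angle 5.1
hung tab s 79.7 w 13.8 x -39.2 z 161.0 arm s [64.6 94.5] angle 3.9
hung tab s 135.3 w 14.3 x -37.9 z 160.8 arm s [120.1 151. ] angle 8.0
 89.0 [ 462.6 -201.1  379.9] gap 85.6 F [ 0.4 -0.6 -0. ] j7 0.58
```

Run:
```python
from est import *
wait(1); snap("wrist","fin3"); hung("fin3"); snap("scene","fin3s")
w,i=pts(["fin3s"]); print("wing z",[np.round(np.median(w[sel(w,x,(225,310),(130,165)),2]),1) for x in((600,680),(445,525))])
finish_job(); st("done")
```

```text
hung tab s -33.3 w 13.9 x -38.1 z 161.0 arm s [-49.  -18.5] angle 3.0
hung tab s 23.0 w 13.3 x -38.0 z 161.1 arm s [ 7.3 37.6] angle 3.5
hung tab s 79.6 w 13.8 x -39.2 z 161.1 arm s [64.6 94.4] angle 4.6
hung tab s 135.4 w 14.3 x -37.8 z 161.0 arm s [120.1 151. ] angle 6.9
wing z [np.float64(138.4), np.float64(138.4)]
the job is handed in; nothing more can be done
the job is handed in; nothing more can be done
```

The job is handed in, at about 90 s of the 210 s allowed. I shut the hatch against its stop and locked both studs, then hung all four white trays, one to each mark.

**Last checks**
- **Trays:** they read at rack y = -33.3, 23.0, 79.6 and 135.4 mm against marks at -33, 23, 79 and 135. All hang at the right height, and the readings held steady over more than a second.
- **Studs and hatch:** after hanging, both wings lay within about 1° of a quarter turn, pressed down about 12 mm. The hatch handle had not moved more than about 1 mm since it was shut. The last look before handing in, with the scene camera, put the wings about 2.5 mm lower, in line with that camera's usual offset.
- **Other things:** I never moved the arm to the mortar, wash bottle, paper roll or look-alike trays. They looked in place in the pictures, but I did not measure them.

**What went wrong on the way**
- One tray was knocked about 3 cm aside before I picked it up, so I measured it again first.
- After the last tray was hung, three trays were 2.5–3.6 mm off their marks. The last tray had probably tilted in the grip and nudged its neighbour; I don't know what shifted the one at mark 0. I gripped each again and re-centred it.
- One reading had the mark 0 tray about 6–9 mm off. It was only cut off at the picture's edge, and a second view showed it in place.

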